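# Stow a specimen jar in the braced instrument case

## Robot

A 7-joint arm with a two-finger parallel gripper is mounted at the origin on the work surface. World frame = base frame: x ahead of the robot, y to its left, z up, the work surface at z = 0. Lengths are in m, angles in rad, forces in N, time in s.
With the tool pointing down it reaches from about 0.35 to 0.9 m from the base axis. Payload 8.1 kg.
Tool frame: the origin (TCP) lies at the centre of the arm's flange, where the gripper is bolted on; the fingertips stand 178 mm ahead of it and the grasp point (between the pads) lies 159 mm ahead of it; x points along the fingers, z is the direction in which the jaws open and shut, and the axes are right-handed (so a half turn about x gives the same grasp; the last joint's range is limited). The gripper opens to 92 mm and grips with 3 to 60 N. Pads are 19 mm wide; open, the fingers measure 130 mm over their backs; the gripper's body (75 mm by 190 mm) begins 47 mm behind the grasp point.
Start: joints at [-1.381, 0.434, 0.025, 1.573, -0.012, 1.134, -0.075], TCP at [0.18, 0.598, 0.405] pointing down, gripper open.
Joint ranges: [-2.62, 2.62], [-0.44, 2.09], [-1.27, 1.32], [0.08, 2.57], [-1.32, 4.46], [0.12, 2], [-2.74, 2.74]. Speed limits (rad/s): [2.22, 2.22, 3.01, 3.01, 3.14, 3.14, 3.14].

## Interface

Orientations are given as a rotation vector (axis times angle).
In Python, from cell import arm, get_image, search_frame, pinpoint gives the robot as it stands.
- The arm moves only by the tool arm_command, never from a script. Its argument "motion" is a list of rows, each a list of 7 numbers: the finger opening in mm, from 0 to 91.8, then the shift along the tool's x, y, z in mm, then the turn, a rotation vector about the tool's x, y, z in degrees. In form: [[fingers, x, y, z, ax, ay, az], ...]. A call has 1 to 5 rows; each row shifts and turns the commanded pose from where the row before left it, along the tool's axes as they then stand; what a row does not reach is not made up. A row lasts 1/8 s, in which the tool goes at most 62.5 mm and 10.7 degrees, less where a joint would pass 70% of its speed; a pose out of reach is approached as far as the arm can. A call with a gripper value outside its range is refused whole. The fingers move at their own pace and stop on an object; "newtons" is the grip in N (left out, the last holds). Time passes only in rows, so rows that do not move let the fingers close. It gives the time, the measured TCP pose, the force and the opening at its end, in the units of the state.
- arm.observe(): the state, without advancing time (a new reading comes with each control period).
- get_image(name): name is "scene" or "top" or "wrist"; returns a dict with "frame" (480x640x3 uint8, red, green, blue), "range_z" (480x640 float32, m along the optical axis (not along the pixel's ray), 0 where there is no reading), "K" (3x3 intrinsics, pixels), "origin" and "rotation" of the camera in the world; the wrist camera has in their place "tool_from_camera" (4x4, takes a point from camera to tool coordinates, whose origin is the TCP and whose axes are the tool frame's). Camera axes: x right, y down, z forward; pixel columns grow to the right and rows downward; lengths in m; the calibration is good to about 2 mm. A picture is of the moment at which its call begins: read the wrist's pose just before it.
- arm.sign_off(): hands the job in, once; it reports no verdict.
Trained networks look in the newest picture that a camera, given by its name, has taken for a name from the list of things; names that differ only in an ending like _2 or _b are one class to them, and where a whole thing is asked for, a point or a joint stands for the part that bears it (a point fixed in the world has none). Each returns a list of dicts, best first, with "p" (0 to 1); they miss things now and then, are a little off and sometimes report something else, mostly with a low value. They report only what shows in the picture. A call takes as long as a camera call. They do not tell look-alikes from the thing itself.
- search_frame(camera, target): "point" ([x, y, z] in m, in world coordinates, good to about 4 mm: the middle of the surface that is visible of it).
- pinpoint(camera, target): "point" ([x, y, z] in m, in world coordinates, good to about 4 mm: a listed point, or the origin of a listed thing).
The state is a dict: "clock": time; "joints": joint angles; "dq": joint speeds; "joint_efforts": joint torques, N m; "position": TCP position; "ee_rot": TCP orientation; "force": force on the tool from outside, world axes, zero at the start; "ft_torque": the same for the moment, N m; "width": opening from 0.0 (shut) to 1.0 (fully open).
Only numpy, scipy, OpenCV 4.12 (cv2) and the standard library are available. Lean on these libraries where they do the work, as an engineer would, in place of code of your own. Each camera call takes 0.05 s, during which the arm holds its last target. There are 200 camera calls.

## Task

Raise the lid of the grey instrument case by its pull until the folding side brace goes past straight and locks, so that the lid stays up by itself, but stop there: forcing it would drag the brace's hand-tight bracket along its slot. Then stand the small specimen jar upright in the empty bay of the case. Finally lift the brace slightly at its knee to unlock it, fold it and let the lid down gently, never letting it drop, until it is fully shut; leave the other things on the table alone.

Things in the scene. Friction and masses are not known exactly. Their poses are not given: they have to be found in the camera images.
- case: grey plastic case, 190 (x) x 260 (y) x 80 mm high, walls and floor 6 mm, fixed; origin: centre of its underside; x points to the hinge side (away from the robot), y to the side with the brace, z up; offsets below are in these axes. The half at -y holds a plywood rack of glass slides behind a divider along the middle; the half at +y is the empty bay
- bay (a point): centre of the bay's floor, 6 mm above the table; the bay is 178 mm in x and about 120 mm in y, its rim 80 mm above the table
- lid_hinge (a point): middle of the lid's hinge line (along the case's y), at x +95, z 85 mm in the case's axes
- lid (a joint): angle of the lid, rad: 0 shut, growing as its front edge rises. The flat lid (0.5 to 0.8 kg, 12 mm thick, 190 x 260 mm) falls shut by itself unless the brace is locked. The brace's upper pivot, 130 mm from the hinge on the lid's side, is also set differently each time (tight, up to 8 mm), so the brace locks anywhere between 1.1 and 1.5: feel for it
- pull (a point): centre of the lid's pull: a steel barrel 16 mm in diameter, 30 mm long along the case's y, on a 10 mm wide neck in the middle of the lid's front edge, 32 mm ahead of that edge, 222 mm from the hinge line, about 88 mm above the table when shut. It can be pinched at its two flat end faces from above and turns in the grip as the lid swings
- low_pivot (a point): lower pivot of the brace on the case's +y side (x 5, z 55 mm, up to 5 mm higher or lower in an upright slot, set differently each time), given on its axis at y 170 mm, the middle of the knee roller, which moves on a circle of 99 mm radius about it. Its bracket is hand-tight in the slot: over about 8 N at the lid's pull against the brace's stop drags it
- knee_roller (a point): centre of the roller on the brace's knee: dark steel, 16 mm diameter, 38 mm long along y (151 to 189 mm from the case's middle), spins freely. Lid shut: straight ahead of the low pivot, level with it (within 7 mm). Locked: behind it, 60 to 72 deg above level. To close: over the top of its circle (lifts the lid about 1 mm), then forward and down; past straight the lid's weight drives it
- knee (a joint): bend of the brace between its links (lower 99 mm, upper 66 mm), rad: 0 folded (lid shut), give or take 0.3; 2.67 straight; 2.92 on its stop, locked. A light spring pushes it towards locked. It passes straight only when the lid is raised as far as the brace lets it (a firm stop, a rising pull) and settles on its stop as the lid is let down by a few mm
- jar: small glass specimen jar with white screw cap, 44 mm in diameter, 60 mm high, 0.12 kg, standing on the table to the right of the case; origin: centre of its underside, z up
- ruler: blue plastic ruler 300 x 36 x 4 mm, a bystander
- forceps: steel forceps 140 mm long, a bystander
- dish: glass dish 90 mm across, 16 mm high, a bystander
- wash_bottle: white wash bottle 60 mm across, 170 mm high, a bystander
Things that resemble listed ones, but are neither listed nor needed, are in the scene too. Several things have the shape of the jar; the one meant has the colours described above.

How it is judged:
On the way, in this order (a step that is already met when the one before it is completed fails the run):
1. the lid stands up on its locked brace, let go by the gripper (value of joint knee above 2.8 rad and value of joint lid above 1 rad and contact force between the fingers and anything else below 0.2 N), for 0.3 s.
2. the jar stands upright on the floor of the bay, let go, the lid still locked up (value of joint knee above 2.8 rad and horizontal distance between jar and bay below 0.08 m and z of jar in the frame of bay below 0.006 m and angle between jar's own z axis and vertical below 0.15 rad and contact force between the fingers and jar below 0.2 N), for 0.2 s.
At the end, for the whole second after the job is handed in: The lid is shut (within 0.03 rad) with the brace folded, and the jar stands upright (within 0.15 rad) at rest on the floor of the bay (value of joint lid below 0.03 rad and velocity of joint lid above -0.05 rad/s and value of joint knee below 0.4 rad and y of jar in the frame of case between 0.015 and 0.11 m and x of jar in the frame of case between -0.08 and 0.08 m and z of jar in the frame of bay below 0.006 m and angle between jar's own z axis and vertical below 0.15 rad and linear speed of jar below 0.02 m/s); the robot touches nothing.
It fails at once if the lid drops (closes faster than 2 rad/s) (velocity of joint lid below -2 rad/s).
It fails at once if a bystander is moved by more than 20 mm (distance of any of ruler, forceps, dish, wash_bottle from where it was at the start of the episode above 0.02 m).
It fails at once if the brace's bracket is dragged more than 3 mm along its slot (distance of low_pivot from where it was at the start of the episode above 0.003 m).
It also fails if it takes over 72 s, if anything falls off the work surface, if the arm or the gripper's body presses on something with over 40 N, if the wrist force passes 120 N, or if a joint passes its speed limit or range.

## Working session

There is one attempt and no reset: what is moved stays moved. The work goes in short steps, Python scripts to look and compute and a tool call to move; the robot and the scene stay as the last step left them, time stands still between calls to the robot, and variables do not carry over. Pictures are saved under pics/ and viewed, about 8 in all and at most 12, crops included, and the job is handed in when it is done.

Besides the shell and the picture viewer there is one more tool, called after "Emit:" in YAML: its name, and indented under it one key for each argument. arm_command: Moves the arm, as the interface text tells. Its arguments: {"type":"object","properties":{"motion":{"type":"array"},"newtons":{"type":"number"}},"required":["motion"]}

```bash
ls; mkdir -p pics; cat > h.py <<'E'
import numpy as np, cv2
from cell import arm, get_image, search_frame, pinpoint
from scipy.spatial.transform import Rotation as R
np.set_printoptions(precision=4,suppress=True)
def save(im,n): cv2.imwrite('pics/'+n,im[...,::-1])
def st():
    s=arm.observe(); print('t',round(s['clock'],2),'p',np.array(s['position']),'rv',np.array(s['ee_rot']),'F',np.array(s['force']),'w',round(s['width'],3)); print(R.from_rotvec(s['ee_rot']).as_matrix()); return s
def cloud(d):
    z=d['range_z'];v,u=np.mgrid[:480,:640];K=d['K']
    P=np.stack([(u-K[0,2])/K[0,0]*z,(v-K[1,2])/K[1,1]*z,z],-1)
    return P@np.array(d['rotation']).T+np.array(d['origin'])
E
python3 - <<'E'
from h import *
st()
a=get_image('scene');
for c in ['scene','top']:
    d=a if c=='scene' else get_image('top')
    save(d['frame'],c+'0.png'); print(c,np.array(d['origin']))
    for n in ['case','bay','lid_hinge','pull','low_pivot','knee_roller','jar']:
        print(n,[(np.round(r['point'],4).tolist(),round(r['p'],2)) for r in pinpoint(c,n)][:4])
    for n in ['ruler','forceps','dish','wash_bottle']:
        print(n,[(np.round(r['point'],3).tolist(),round(r['p'],2)) for r in search_frame(c,n)][:2])
print(arm.observe()['clock'])
E
```

```text
pics
t 0.0 p [0.1804 0.5982 0.4039] rv [-0.9918  1.3348  0.9901] F [-0.4012 -0.2416 -0.4827] w 1.002
[[-0.0003 -0.9574  0.2887]
 [-0.0015  0.2887  0.9574]
 [-1.     -0.0002 -0.0015]]
scene [ 1.2896 -0.5618  0.7351]
case [([0.5739, 0.0246, -0.0009], 0.61)]
bay []
lid_hinge [([0.6673, 0.0221, 0.0843], 0.9)]
pull [([0.4465, 0.0316, 0.0898], 0.91)]
low_pivot []
knee_roller [([0.4777, 0.1982, 0.0582], 0.53)]
jar [([0.5893, -0.3484, -0.004], 0.72), ([0.4145, -0.3911, -0.0036], 0.71), ([0.5434, -0.4262, -0.0], 0.69), ([0.4999, -0.3394, -0.0015], 0.59)]
ruler [([0.508, 0.406, 0.0], 0.78)]
forceps [([0.318, -0.326, 0.006], 0.84)]
dish [([0.71, -0.332, 0.002], 0.77), ([0.624, -0.009, 0.093], 0.56)]
wash_bottle [([0.698, 0.483, 0.081], 0.8)]
top [0.3019 0.0238 1.0263]
case [([0.5714, 0.0277, -0.0033], 0.72)]
bay []
lid_hinge [([0.6665, 0.0238, 0.0783], 0.9), ([0.5828, 0.197, 0.0565], 0.26)]
pull [([0.4477, 0.0304, 0.0856], 0.84), ([0.5701, 0.0243, -0.0005], 0.4)]
low_pivot [([0.5814, 0.1979, 0.0554], 0.68)]
knee_roller [([0.4798, 0.1967, 0.0553], 0.76)]
jar [([0.5009, -0.3396, 0.0011], 0.87), ([0.4161, -0.3905, 0.0003], 0.83), ([0.5939, -0.3534, 0.0027], 0.82), ([0.4537, -0.2532, -0.0037], 0.67)]
ruler [([0.478, 0.407, 0.005], 0.65)]
forceps [([0.302, -0.329, 0.005], 0.83), ([0.681, 0.488, 0.107], 0.36)]
dish [([0.494, -0.332, 0.058], 0.72), ([0.72, -0.332, 0.008], 0.56)]
wash_bottle [([0.684, 0.488, 0.109], 0.69)]
1.2
```

View both.

```bash
python3 -c "
import cv2,numpy as np
a=cv2.imread('pics/scene0.png');b=cv2.imread('pics/top0.png')
cv2.imwrite('pics/both.png',np.vstack([cv2.resize(a,(400,300)),cv2.resize(b,(400,300))]))"
```

```text
(no output)
```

View pics/top0.png

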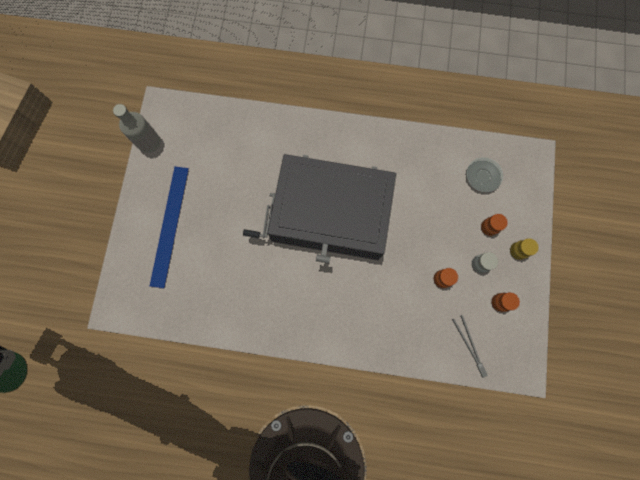

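View pics/scene0.png

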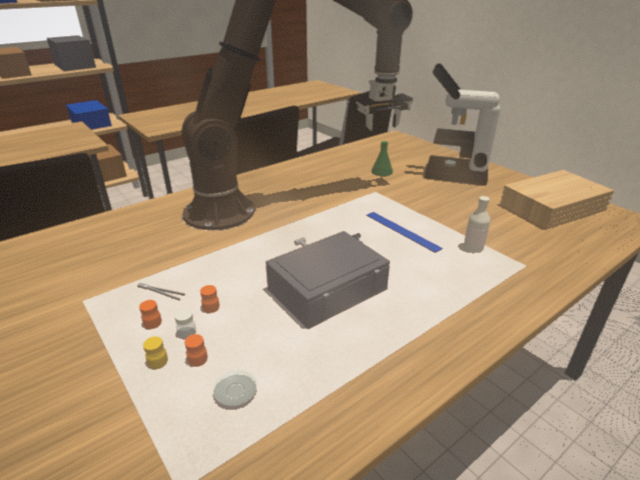

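```bash
python3 - <<'E'
from h import *
d=get_image('top');P=cloud(d)
m=(abs(P[...,0]-.57)<.16)&(abs(P[...,1]-.03)<.16)&(P[...,2]>.085)&(P[...,2]<.115)
q=P[m];print(len(q),np.median(q[:,2]))
m2=m.astype(np.uint8);m2=cv2.morphologyEx(m2,cv2.MORPH_OPEN,np.ones((9,9)))>0
q=P[m2];print(cv2.minAreaRect((q[:,:2]*1000).astype(np.float32)))
# roller & pull points
for nm,c in(('roller',(.478,.198)),('pull',(.447,.031)),('jar',(.5,-.339))):
    k=(np.hypot(P[...,0]-c[0],P[...,1]-c[1])<.04)&(P[...,2]>.03);r=P[k]
    top=r[r[:,2]>np.percentile(r[:,2],60)] if len(r) else r
    print(nm,len(r),r.mean(0),r.min(0),r.max(0),top.mean(0))
E
```

```text
Traceback (most recent call last):
  File "h.py", line 11, in cloud
    return P@np.array(d['rotation']).T+np.array(d['origin'])
           ~~~~~~~~~~~~~~~~~~~~~~~~~~~^~~~~~~~~~~~~~~~~~~~~~
ValueError: operands could not be broadcast together with shapes (480,640) (3,)
```

```bash
sed -i "s/P@np.array(d\['rotation'\]).T/P@R.from_rotvec(d['rotation']).as_matrix().T/" h.py; python3 - <<'E'
from h import *
d=get_image('top');print(d['rotation']);P=cloud(d)
m=(abs(P[...,0]-.57)<.16)&(abs(P[...,1]-.03)<.16)&(P[...,2]>.085)&(P[...,2]<.115)
q=P[m];print(len(q),np.median(q[:,2]), 'table',np.median(P[200:300,60:100,2]))
m2=m.astype(np.uint8);m2=cv2.morphologyEx(m2,cv2.MORPH_OPEN,np.ones((9,9)))>0
q=P[m2];print(cv2.minAreaRect((q[:,:2]*1000).astype(np.float32)))
for nm,c in(('roller',(.478,.198)),('pull',(.447,.031)),('jar',(.5,-.339))):
    k=(np.hypot(P[...,0]-c[0],P[...,1]-c[1])<.035)&(P[...,2]>.03);r=P[k]
    top=r[r[:,2]>np.percentile(r[:,2],60)]
    print(nm,len(r),r.mean(0),r.min(0),r.max(0),top.mean(0))
E
```

```text
[-2.255   1.9501 -0.1928]
9813 0.0954157434210241 table -0.0012423360718740728
((570.307861328125, 24.78985595703125), (261.1485900878906, 194.347412109375), 88.83708190917969)
roller 156 [0.4822 0.1899 0.0607] [0.4743 0.1634 0.0535] [0.4975 0.2158 0.0685] [0.4832 0.1924 0.0632]
pull 242 [0.4602 0.0293 0.0843] [0.4359 0.0113 0.0318] [0.4814 0.0484 0.097 ] [0.4509 0.0292 0.0935]
jar 331 [ 0.4954 -0.3362  0.0537] [ 0.4769 -0.3601  0.0303] [ 0.5175 -0.3182  0.0647] [ 0.496  -0.3396  0.0598]
```

Emit:
arm_command:
  motion:
    - [60,0,0,0,-7.8,0,0]
    - [60,0,0,0,-7.8,0,0]
    - [60,0,-23,-47,0,0,0]
    - [60,0,-23,-47,0,0,0]
    - [60,0,-23,-47,0,0,0]
  newtons: 15

```text
clock: 1.92
position: [0.2471, 0.4545, 0.4048]
ee_rot: [-1.194, 1.219, 1.194]
force: [-0.3, 0.3, 0.2]
width: 0.658
```

Emit:
arm_command:
  motion:
    - [60,0,-23,-47,0,0,0]
    - [60,0,-23,-47,0,0,0]
    - [60,0,-23,-47,0,0,0]
    - [60,0,-23,-47,0,0,0]
    - [60,0,-23,-47,0,0,0]

```text
clock: 2.55
position: [0.3571, 0.217, 0.4051]
ee_rot: [-1.194, 1.218, 1.194]
force: [1.0, 0.8, 0.4]
width: 0.651
```

Emit:
arm_command:
  motion:
    - [60,10,-20,-47,0,0,0]
    - [60,20,-10,-47,0,0,0]
    - [60,20,0,0,0,0,0]
    - [60,0,0,0,0,0,0]

```text
clock: 3.05
position: [0.3843, 0.1236, 0.3541]
ee_rot: [-1.193, 1.221, 1.194]
force: [-0.0, 0.1, -0.3]
width: 0.658
```

```bash
python3 - <<'E'
from h import *
s=st();d=get_image('wrist');save(d['frame'],'w1.png')
for n in ['pull','knee_roller','low_pivot','lid_hinge']:
    print(n,[(np.round(r['point'],4).tolist(),round(r['p'],2)) for r in pinpoint('wrist',n)][:2])
E
```

```text
t 3.05 p [0.3843 0.1236 0.3541] rv [-1.193   1.2214  1.1941] F [-0.0108  0.089  -0.3229] w 0.658
[[-0.0018 -0.9998  0.0218]
 [-0.0009  0.0218  0.9998]
 [-1.      0.0018 -0.0009]]
pull []
knee_roller []
low_pivot [([0.5728, 0.0218, 0.0013], 0.46)]
lid_hinge []
```

Emit:
arm_command:
  motion:
    - [60,0,-20,-47,0,0,0]
    - [60,0,-20,-46,0,0,0]
    - [60,0,0,0,0,0,0]

```text
clock: 3.68
position: [0.4238, 0.0276, 0.3554]
ee_rot: [-1.192, 1.22, 1.189]
force: [-0.3, 0.7, 0.6]
width: 0.65
```

```bash
python3 - <<'E'
from h import *
s=st();d=get_image('wrist');save(d['frame'],'w1.png')
for n in ['pull','knee_roller','low_pivot','lid_hinge']:
    print(n,[(np.round(r['point'],4).tolist(),round(r['p'],2)) for r in pinpoint('wrist',n)][:2])
T=np.array(d['tool_from_camera']);print(T)
d['rotation']=(R.from_rotvec(s['ee_rot'])*R.from_matrix(T[:3,:3])).as_rotvec()
d['origin']=np.array(s['position'])+R.from_rotvec(s['ee_rot']).apply(T[:3,3])
P=cloud(d);ok=d['range_z']>0
k=ok&(abs(P[...,0]-.447)<.04)&(abs(P[...,1]-.03)<.04)&(P[...,2]>.06)
r=P[k];print(len(r),r.min(0),r.max(0))
for x in np.arange(.43,.49,.005):
    q=r[abs(r[:,0]-x)<.0025]
    if len(q):print(round(x,3),len(q),q[:,1].min(),q[:,1].max(),q[:,2].max(),np.median(q[:,2]))
E
```

```text
t 3.67 p [0.4238 0.0276 0.3554] rv [-1.1916  1.2204  1.1887] F [-0.317   0.6845  0.6205] w 0.65
[[ 0.0018 -0.9997  0.0256]
 [-0.0007  0.0256  0.9997]
 [-1.     -0.0018 -0.0006]]
pull [([0.447, 0.0323, 0.0877], 0.81)]
knee_roller [([0.4864, 0.1971, 0.0565], 0.37)]
low_pivot []
lid_hinge []
[[ 0.     -0.2761  0.9611  0.0188]
 [-0.0007 -0.9611 -0.2761  0.0744]
 [ 1.     -0.0007 -0.0002  0.    ]
 [ 0.      0.      0.      1.    ]]
12917 [ 0.407 -0.01   0.06 ] [0.4823 0.07   0.2653]
0.43 843 -0.005318771276142897 0.06024754385004753 0.23971924879016915 0.22487387755919885
0.435 215 -0.005392314298053046 0.06019565632242997 0.23334378182380955 0.22458054976791855
0.44 529 0.01481911597100704 0.044861092868570665 0.09793652984214479 0.09409347383601704
0.445 378 0.014764529026876541 0.04483723483336255 0.09871285720549844 0.09682160743739793
0.45 249 0.014644578109522036 0.04423800771427889 0.09852432090313948 0.09580672419956934
0.455 124 0.01559313542598561 0.044276055681336926 0.09428431489824993 0.09312349088541325
0.46 119 0.02430692637877501 0.03401599133086397 0.09544592600426166 0.09318381619817731
0.465 115 0.024152609979372824 0.03393502471157255 0.09428486642391606 0.09320422830051553
0.47 107 0.023999861016586046 0.0338303764746397 0.09442676988969215 0.0931136622709327
0.475 1040 -0.009992552993855017 0.05019261900353769 0.09644884171303048 0.07864937451028634
0.48 2038 -0.009980265424636089 0.06999607392794858 0.09730147493566813 0.08603141245703413
```

View pics/w1.png

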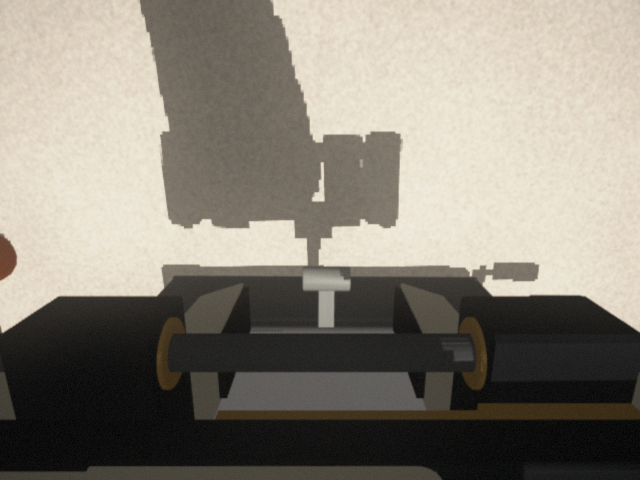

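Emit:
arm_command:
  motion:
    - [60,30,-24,3,0,0,0]
    - [60,45,0,0,0,0,0]
    - [60,32,0,0,0,0,0]
    - [60,0,0,0,0,0,0]

```text
clock: 4.42
position: [0.4458, 0.0336, 0.2462]
ee_rot: [-1.194, 1.222, 1.198]
force: [0.3, -0.7, 0.3]
width: 0.652
```

Emit:
arm_command:
  motion:
    - [10,0,0,0,0,0,0]
    - [10,0,0,0,0,0,0]
    - [10,0,0,0,0,0,0]
    - [10,0,0,0,0,0,0]
  newtons: 15

```text
clock: 4.92
position: [0.4472, 0.0302, 0.2487]
ee_rot: [-1.195, 1.221, 1.189]
force: [-0.1, -14.1, 7.7]
width: 0.324
```

Emit:
arm_command:
  motion:
    - [10,0,0,0,0,0,0]
    - [10,0,0,0,0,0,0]

```text
clock: 5.18
position: [0.4472, 0.0302, 0.2487]
ee_rot: [-1.194, 1.221, 1.189]
force: [-0.4, -13.1, 8.7]
width: 0.323
```

Emit:
arm_command:
  motion:
    - [10,0,0,-3,0,0,0]
    - [10,-2,0,0,0,0,0]
    - [10,0,0,0,0,0,0]

```text
clock: 5.55
position: [0.4472, 0.0297, 0.2501]
ee_rot: [-1.195, 1.218, 1.193]
force: [3.7, -1.6, -3.1]
width: 0.326
```

Emit:
arm_command:
  motion:
    - [10,-22.1,-1.5,0,0,0,0]
    - [10,-21.9,-3.7,0,0,0,0]
    - [10,-21.4,-5.9,0,0,0,0]
    - [10,-20.7,-8,0,0,0,0]
    - [10,-19.8,-10,0,0,0,0]

```text
clock: 6.18
position: [0.4755, 0.0289, 0.3559]
ee_rot: [-1.194, 1.22, 1.195]
force: [4.7, -1.7, -7.0]
width: 0.322
```

Emit:
arm_command:
  motion:
    - [10,-18.7,-12,0,0,0,0]
    - [10,-17.4,-13.8,0,0,0,0]
    - [10,-15.9,-15.4,0,0,0,0]
    - [10,0,0,0,0,0,0]

```text
clock: 6.68
position: [0.5168, 0.0277, 0.4082]
ee_rot: [-1.193, 1.221, 1.194]
force: [-4.0, -2.3, 2.3]
width: 0.326
```

Emit:
arm_command:
  motion:
    - [10,-15,-16.3,0,0,0,0]
    - [10,-12.6,-18.3,0,0,0,0]
    - [10,0,0,0,0,0,0]
  newtons: 6

```text
clock: 7.05
position: [0.5519, 0.0267, 0.4357]
ee_rot: [-1.194, 1.221, 1.193]
force: [-4.6, -4.9, 3.8]
width: 0.329
```

```bash
python3 - <<'E'
from h import *
st()
for c in ('top','scene'):
    d=get_image(c);save(d['frame'],c+'1.png')
    for n in ['knee_roller','low_pivot','lid_hinge','bay','pull','case']:
        print(c,n,[(np.round(r['point'],4).tolist(),round(r['p'],2)) for r in pinpoint(c,n)][:3])
im=cv2.imread('pics/top1.png')[130:290,200:420]
cv2.imwrite('pics/t1c.png',cv2.resize(im,None,fx=3.6,fy=3.6))
E
```

```text
t 7.05 p [0.5519 0.0267 0.4357] rv [-1.1941  1.2205  1.1927] F [-4.5625 -4.9051  3.7735] w 0.329
[[-0.0002 -0.9998  0.0217]
 [-0.0013  0.0217  0.9998]
 [-1.      0.0002 -0.0013]]
top knee_roller [([0.5457, 0.1964, 0.1483], 0.56)]
top low_pivot [([0.583, 0.193, 0.0527], 0.55)]
top lid_hinge []
top bay []
top pull [([0.3137, -0.3209, -0.0021], 0.75)]
top case []
scene knee_roller []
scene low_pivot []
scene lid_hinge [([0.6657, 0.024, 0.0845], 0.81), ([0.5761, 0.023, -0.0013], 0.41)]
scene bay []
scene pull [([0.549, 0.0267, 0.2717], 0.67), ([0.5743, 0.0255, -0.0022], 0.5)]
scene case [([0.5756, 0.0238, 0.0002], 0.56)]
```

View pics/t1c.png

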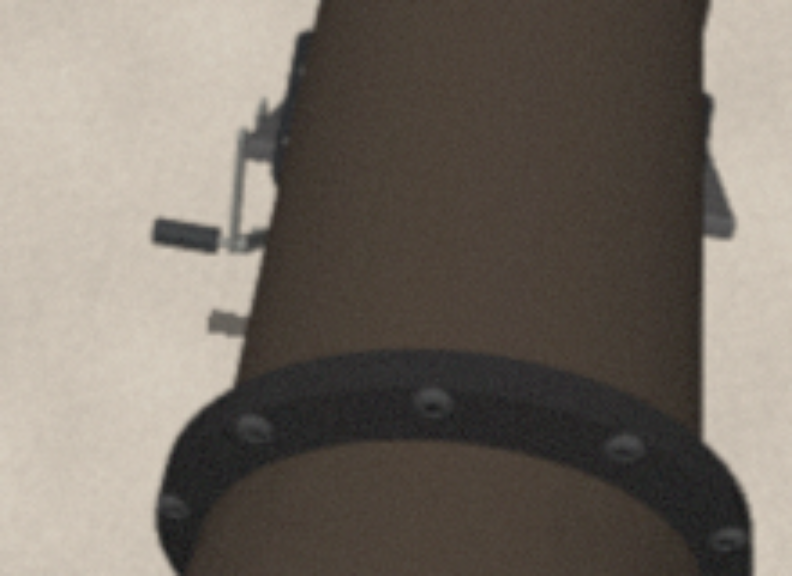

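Emit:
arm_command:
  motion:
    - [10,-7.5,-11,-1,0,0,0]
    - [10,-6,-11.9,0,0,0,0]
    - [10,-5.2,-12.3,0,0,0,0]
    - [10,0,0,0,0,0,0]

```text
clock: 8.25
position: [0.5874, 0.0255, 0.4542]
ee_rot: [-1.194, 1.219, 1.193]
force: [-1.6, -3.7, 2.4]
width: 0.329
```

```bash
cat >> h.py <<'E'
def roller(tag):
    d=get_image('top');P=cloud(d)
    r=pinpoint('top','knee_roller')
    print('net',[(np.round(q['point'],4).tolist(),round(q['p'],2)) for q in r][:3])
    p=np.array(r[0]['point']) if r else np.array([.56,.197,.15])
    k=(abs(P[...,0]-p[0])<.03)&(P[...,1]>.178)&(P[...,1]<.222)&(P[...,2]>.09)&(P[...,2]<.2)
    q=P[k]; print('roller cloud',len(q),q.mean(0),q.min(0),q.max(0)); return d,P
E
python3 - <<'E'
from h import *
st(); roller('a')
E
```

```text
t 8.25 p [0.5874 0.0255 0.4542] rv [-1.1943  1.2193  1.1928] F [-1.6248 -3.6616  2.3997] w 0.329
[[ 0.0005 -0.9998  0.0213]
 [-0.0007  0.0213  0.9998]
 [-1.     -0.0006 -0.0007]]
net [([0.5678, 0.1946, 0.1523], 0.67)]
roller cloud 126 [0.5706 0.1958 0.1556] [0.5635 0.1783 0.1441] [0.5806 0.2139 0.1613]
```

Emit:
arm_command:
  motion:
    - [10,-2.9,-7,-1,0,0,0]
    - [10,-2.5,-7,0,0,0,0]
    - [10,-2.1,-6.8,0,0,0,0]
    - [10,0,0,0,0,0,0]

```text
clock: 8.85
position: [0.6082, 0.0247, 0.4615]
ee_rot: [-1.194, 1.218, 1.194]
force: [-0.6, -1.1, -0.7]
width: 0.331
```

```bash
python3 - <<'E'
from h import *
st(); d,P=roller('a')
im=d['frame'][130:290,200:420]; save(cv2.resize(im,None,fx=3,fy=3),'t2c.png')
E
```

```text
t 8.85 p [0.6082 0.0247 0.4615] rv [-1.1943  1.2182  1.1938] F [-0.5591 -1.0817 -0.6964] w 0.331
[[ 0.0006 -0.9998  0.0204]
 [ 0.0002  0.0204  0.9998]
 [-1.     -0.0006  0.0002]]
net [([0.5882, 0.1925, 0.1532], 0.54)]
roller cloud 84 [0.5882 0.2012 0.1564] [0.5815 0.1863 0.148 ] [0.5964 0.2132 0.1627]
```

Emit:
arm_command:
  motion:
    - [10,-1.3,-4.9,-0.5,0,0,0]
    - [10,-1.1,-4.8,0,0,0,0]
    - [10,0,0,0,0,0,0]

```text
clock: 9.32
position: [0.6177, 0.0243, 0.4641]
ee_rot: [-1.194, 1.217, 1.194]
force: [-0.4, 1.5, 0.8]
width: 0.328
```

Emit:
arm_command:
  motion:
    - [10,-0.4,-2,0,0,0,0]
    - [10,0,0,0,0,0,0]

```text
clock: 9.57
position: [0.6194, 0.0242, 0.4645]
ee_rot: [-1.194, 1.218, 1.194]
force: [-0.7, 3.8, 1.5]
width: 0.327
```

```bash
python3 - <<'E'
from h import *
st(); d,P=roller('a')
E
```

```text
t 9.57 p [0.6194 0.0242 0.4645] rv [-1.1941  1.2177  1.1944] F [-0.68    3.7502  1.4847] w 0.327
[[ 0.0005 -0.9998  0.02  ]
 [ 0.0008  0.02    0.9998]
 [-1.     -0.0005  0.0008]]
net [([0.5987, 0.1924, 0.1497], 0.39)]
roller cloud 49 [0.6    0.2061 0.1542] [0.5926 0.1981 0.147 ] [0.6094 0.2127 0.1585]
```

Emit:
arm_command:
  motion:
    - [10,-0.6,-3,0.5,0,0,0]
    - [10,0,0,0,0,0,0]

```text
clock: 9.93
position: [0.6226, 0.0242, 0.4651]
ee_rot: [-1.194, 1.218, 1.193]
force: [-0.5, 3.7, 5.1]
width: 0.324
```

Emit:
arm_command:
  motion:
    - [10,-0.3,-1.5,0,0,0,0]
    - [10,0,0,0,0,0,0]

```text
clock: 10.18
position: [0.624, 0.0242, 0.4654]
ee_rot: [-1.194, 1.218, 1.194]
force: [-0.1, 3.6, 4.8]
width: 0.324
```

Emit:
arm_command:
  motion:
    - [10,-0.9,-1.5,0,0,0,0]
    - [10,0,0,0,0,0,0]

```text
clock: 10.42
position: [0.6251, 0.0242, 0.4656]
ee_rot: [-1.193, 1.22, 1.195]
force: [-2.6, 2.8, 1.9]
width: 0.326
```

Emit:
arm_command:
  motion:
    - [10,-0.2,-1.2,0,0,0,0]
    - [10,0,0,0,0,0,0]

```text
clock: 10.68
position: [0.6262, 0.0241, 0.4658]
ee_rot: [-1.193, 1.22, 1.195]
force: [-4.0, 2.8, -0.7]
width: 0.327
```

```bash
python3 - <<'E'
from h import *
st(); d,P=roller('a')
im=d['frame'][130:290,200:420]; save(cv2.resize(im,None,fx=3.6,fy=3.6),'t3c.png')
E
```

```text
t 10.68 p [0.6262 0.0241 0.4658] rv [-1.1932  1.22    1.1953] F [-4.0305  2.7664 -0.6779] w 0.327
[[-0.0016 -0.9998  0.0206]
 [ 0.0001  0.0206  0.9998]
 [-1.      0.0016  0.    ]]
net [([0.6188, 0.1952, 0.148], 0.61)]
roller cloud 30 [0.6181 0.2071 0.149 ] [0.6116 0.2029 0.1423] [0.6252 0.2118 0.153 ]
```

View pics/t3c.png

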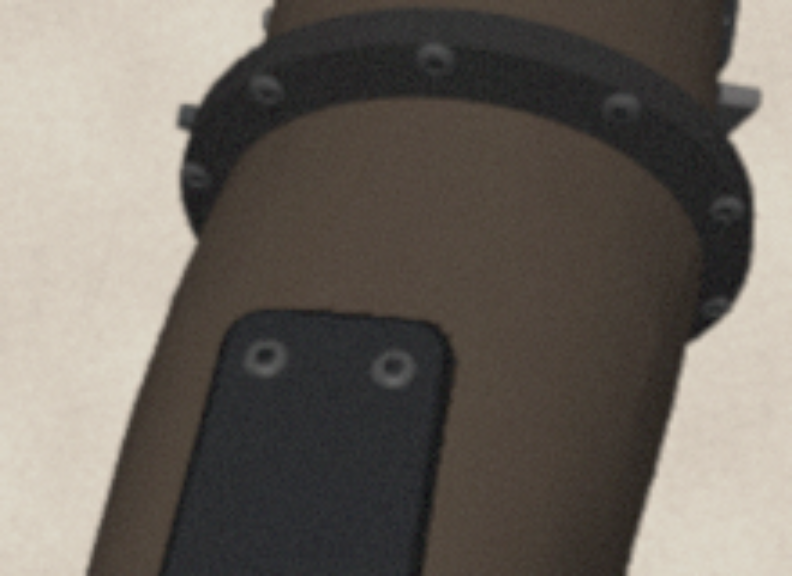

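Emit:
arm_command:
  motion:
    - [10,0.2,1.5,0,0,0,0]
    - [10,0.3,1.5,0,0,0,0]
    - [10,0,0,0,0,0,0]

```text
clock: 11.15
position: [0.6234, 0.0242, 0.4654]
ee_rot: [-1.194, 1.219, 1.194]
force: [-0.8, 3.7, -5.3]
width: 0.329
```

```bash
python3 - <<'E'
from h import *
st(); d,P=roller('a')
E
```

```text
t 11.15 p [0.6234 0.0242 0.4654] rv [-1.194   1.219   1.1942] F [-0.7821  3.6965 -5.2921] w 0.329
[[-0.0002 -0.9998  0.0205]
 [-0.0001  0.0205  0.9998]
 [-1.      0.0002 -0.0001]]
net [([0.621, 0.1926, 0.1425], 0.36)]
roller cloud 42 [0.6221 0.2059 0.1471] [0.6156 0.1989 0.1412] [0.6306 0.212  0.1519]
```

Emit:
arm_command:
  motion:
    - [10,-0.5,1,0,0,0,0]
    - [10,0,1,0,0,0,0]
    - [10,0,0,0,0,0,0]

```text
clock: 11.62
position: [0.6217, 0.0243, 0.4662]
ee_rot: [-1.194, 1.218, 1.194]
force: [2.7, 3.6, -8.5]
width: 0.327
```

```bash
python3 - <<'E'
from h import *
st(); d,P=roller('a')
E
```

```text
t 11.62 p [0.6217 0.0243 0.4662] rv [-1.1943  1.2183  1.1936] F [ 2.6712  3.5861 -8.5327] w 0.327
[[ 0.0007 -0.9998  0.0205]
 [ 0.      0.0205  0.9998]
 [-1.     -0.0007  0.0001]]
net [([0.6206, 0.1913, 0.1435], 0.41)]
roller cloud 51 [0.623  0.2045 0.1467] [0.6163 0.1953 0.1399] [0.632  0.2117 0.1508]
```

Emit:
arm_command:
  motion:
    - [10,1.8,-0.7,0.7,0,0,0]
    - [60,0,0,0,0,0,0]
    - [60,0,0,0,0,0,0]
    - [60,0,0,0,0,0,0]

```text
clock: 12.22
position: [0.6222, 0.0244, 0.4647]
ee_rot: [-1.194, 1.219, 1.193]
force: [-0.7, -0.4, 0.2]
width: 0.608
```

Emit:
arm_command:
  motion:
    - [60,-30,0,0,0,0,0]
    - [60,-40,0,0,0,0,0]
    - [60,0,50,0,0,0,0]
    - [60,0,60,0,0,0,0]

```text
clock: 12.72
position: [0.5116, 0.027, 0.5344]
ee_rot: [-1.195, 1.219, 1.193]
force: [-0.4, -0.1, 0.5]
width: 0.653
```

```bash
python3 - <<'E'
from h import *
st(); d,P=roller('a')
for c in ('top','scene'):
    d=get_image(c);save(d['frame'],c+'2.png')
    for n in ['low_pivot','lid_hinge','bay','pull','knee_roller','jar']:
        print(c,n,[(np.round(r['point'],4).tolist(),round(r['p'],2)) for r in pinpoint(c,n)][:5])
E
```

```text
t 12.72 p [0.5116 0.027  0.5344] rv [-1.1946  1.219   1.1928] F [-0.3658 -0.144   0.5171] w 0.653
[[ 0.0008 -0.9998  0.021 ]
 [-0.0007  0.021   0.9998]
 [-1.     -0.0008 -0.0007]]
net [([0.6211, 0.1924, 0.1432], 0.5)]
roller cloud 118 [0.6219 0.1949 0.1468] [0.6151 0.1783 0.1381] [0.6319 0.2118 0.1511]
top low_pivot [([0.4835, 0.4074, 0.0036], 0.73)]
top lid_hinge []
top bay []
top pull [([0.4836, 0.4067, -0.0003], 0.34)]
top knee_roller [([0.619, 0.1916, 0.1412], 0.48)]
top jar [([0.4524, -0.2545, -0.0013], 0.86), ([0.5003, -0.3414, -0.0007], 0.82), ([0.5941, -0.3526, 0.0031], 0.81), ([0.4176, -0.3924, 0.0019], 0.7), ([0.545, -0.4251, 0.0009], 0.56)]
scene low_pivot []
scene lid_hinge [([0.6644, 0.0245, 0.0874], 0.81)]
scene bay [([0.7174, -0.3335, -0.0042], 0.19)]
scene pull []
scene knee_roller [([0.6162, 0.1949, 0.1426], 0.45)]
scene jar [([0.4499, -0.2531, 0.0015], 0.76), ([0.5433, -0.4272, 0.0007], 0.73), ([0.5014, -0.3389, 0.0018], 0.72), ([0.5909, -0.3487, -0.0018], 0.72), ([0.4142, -0.395, -0.0015], 0.63)]
```

View pics/scene2.png

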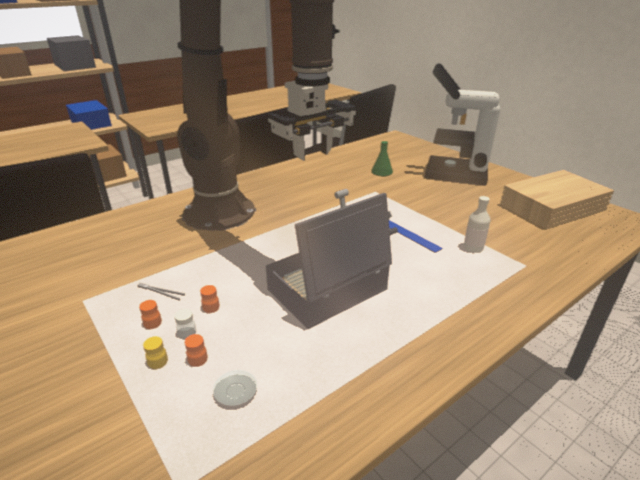

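Emit:
arm_command:
  motion:
    - [60,0,0.5,-61,0,0,0]
    - [60,0,0.5,-61,0,0,0]
    - [60,0,0.5,-61,0,0,0]
    - [60,0,0.5,-61,0,0,0]
    - [60,15,0.5,-60,0,0,0]

```text
clock: 14.15
position: [0.5034, -0.2788, 0.5203]
ee_rot: [-1.196, 1.217, 1.192]
force: [0.9, 1.0, 0.4]
width: 0.652
```

Emit:
arm_command:
  motion:
    - [60,20,0.8,-58,0,0,0]
    - [60,60,0,-5,0,0,0]
    - [60,60,0,0,0,0,0]
    - [60,60,0,0,0,0,0]
    - [60,0,0,0,0,0,0]

```text
clock: 14.78
position: [0.5002, -0.3385, 0.3157]
ee_rot: [-1.187, 1.221, 1.201]
force: [-0.1, 0.4, 0.8]
width: 0.653
```

```bash
cat >> h.py <<'E'
def wcloud():
    s=st();d=get_image('wrist');T=np.array(d['tool_from_camera'])
    d['rotation']=(R.from_rotvec(s['ee_rot'])*R.from_matrix(T[:3,:3])).as_rotvec()
    d['origin']=np.array(s['position'])+R.from_rotvec(s['ee_rot']).apply(T[:3,3])
    P=cloud(d);P[d['range_z']<=0]=np.nan
    return s,d,P
E
python3 - <<'E'
from h import *
s,d,P=wcloud();save(d['frame'],'w2.png')
print([(np.round(r['point'],4).tolist(),round(r['p'],2)) for r in pinpoint('wrist','jar')][:4])
k=(np.hypot(P[...,0]-.5,P[...,1]+.34)<.04)&(P[...,2]>.04)&(P[...,2]<.07)
q=P[k];print(len(q));t=q[q[:,2]>.055]
print(q.min(0),q.max(0),'top',cv2.minEnclosingCircle((t[:,:2]*1000).astype(np.float32)),np.median(t[:,2]),d['frame'][k].mean(0))
E
```

```text
t 14.78 p [ 0.5002 -0.3385  0.3157] rv [-1.1874  1.2215  1.2014] F [-0.1456  0.4222  0.7667] w 0.653
[[-0.0075 -0.9998  0.0206]
 [ 0.0041  0.0206  0.9998]
 [-1.      0.0076  0.004 ]]
[([0.4963, -0.3411, -0.0003], 0.94), ([0.5955, -0.353, 0.0018], 0.69), ([0.45, -0.2494, 0.0002], 0.68), ([0.4161, -0.3902, 0.0015], 0.63)]
3489
[ 0.479  -0.3587  0.0463] [ 0.5184 -0.3195  0.0636] top ((498.9055480957031, -338.9712829589844), 20.05701446533203) 0.06120329087814605 [131.4829 128.9627 114.2261]
```

Emit:
arm_command:
  motion:
    - [60,60,1,0,0,0,0]
    - [60,54,0,-0.5,0,0,0]
    - [60,0,0,0,0,0,0]
    - [35,0,0,0,0,0,0]
    - [35,0,0,0,0,0,0]
  newtons: 15

```text
clock: 15.5
position: [0.5015, -0.341, 0.2086]
ee_rot: [-1.198, 1.217, 1.19]
force: [0.2, 0.7, 0.7]
width: 0.489
```

Emit:
arm_command:
  motion:
    - [35,0,0,0,0,0,0]
    - [35,-40,0,0,0,0,0]
    - [35,-60,0,0,0,0,0]
    - [35,0,0,0,0,0,0]

```text
clock: 16.0
position: [0.5015, -0.3418, 0.3112]
ee_rot: [-1.201, 1.216, 1.185]
force: [-0.2, -0.8, -0.9]
width: 0.441
```

Emit:
arm_command:
  motion:
    - [35,-50,0,0,0,0,0]
    - [35,-40,-3,40,0,0,0]
    - [35,0,-3,54,0,0,0]
    - [35,0,-3,54,0,0,0]
    - [35,0,-3,54,0,0,0]

```text
clock: 16.62
position: [0.5162, -0.1367, 0.3956]
ee_rot: [-1.194, 1.218, 1.194]
force: [1.0, -0.7, -1.4]
width: 0.443
```

Emit:
arm_command:
  motion:
    - [35,0,-3,54,0,0,0]
    - [35,0,-3,54,0,0,0]
    - [35,0,-3,54,0,0,0]
    - [35,0,-3,54,0,0,0]
    - [35,0,0,0,0,0,0]

```text
clock: 17.25
position: [0.5326, 0.0825, 0.395]
ee_rot: [-1.198, 1.214, 1.201]
force: [-0.2, -0.7, -1.2]
width: 0.44
```

```bash
python3 - <<'E'
from h import *
s,d,P=wcloud();save(d['frame'],'w3.png')
for z0,z1 in((.07,.085),):
    k=(P[...,2]>z0)&(P[...,2]<z1)&(abs(P[...,0]-.5)<.2)
    print(np.nanmin(P[k],0),np.nanmax(P[k],0),k.sum())
k=(abs(P[...,2]-.006)<.004)&(P[...,0]>.49)&(P[...,0]<.64)&(abs(P[...,1]-.08)<.09);q=P[k];print(len(q), q.min(0) if len(q) else 0,q.max(0) if len(q) else 0)
d=get_image('top');print([(np.round(r['point'],4).tolist(),round(r['p'],2)) for r in pinpoint('top','jar')][:6])
E
```

```text
t 17.25 p [0.5326 0.0825 0.395 ] rv [-1.1983  1.2141  1.2014] F [-0.1531 -0.6562 -1.2317] w 0.44
[[-0.0006 -0.9999  0.0125]
 [ 0.0019  0.0125  0.9999]
 [-1.      0.0006  0.0019]]
[ 0.4737 -0.1048  0.07  ] [0.6701 0.1646 0.085 ] 8437
12868 [ 0.4901 -0.0099  0.0044] [0.6099 0.1526 0.01  ]
[([0.4532, -0.2525, -0.0036], 0.89), ([0.5928, -0.3542, 0.0035], 0.84), ([0.4184, -0.393, 0.0032], 0.82), ([0.5429, -0.4261, 0.0007], 0.59), ([0.6943, 0.5029, 0.0017], 0.51)]
```

View pics/w3.png

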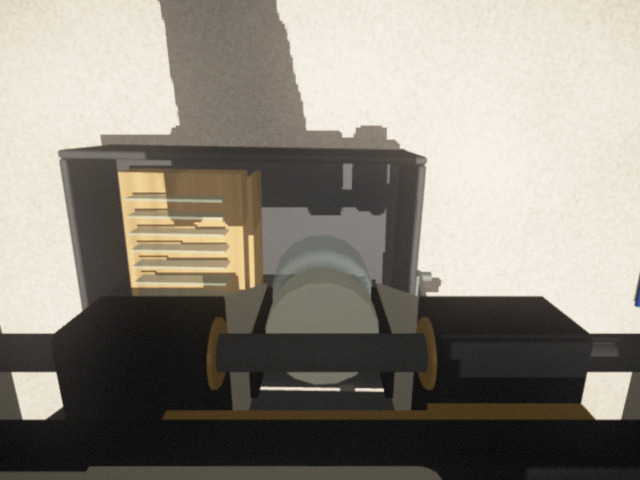

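Emit:
arm_command:
  motion:
    - [35,55,0,5,0,0,0]
    - [35,55,0,0,0,0,0]
    - [35,45,0,0,0,0,0]
    - [35,15,0,0,0,0,0]
    - [35,0,0,0,0,0,0]

```text
clock: 18.02
position: [0.5332, 0.0812, 0.2256]
ee_rot: [-1.193, 1.221, 1.193]
force: [0.9, -0.6, -0.4]
width: 0.443
```

Emit:
arm_command:
  motion:
    - [35,3,0,0,0,0,0]
    - [35,2,0,0,0,0,0]
    - [35,0,0,0,0,0,0]

```text
clock: 18.4
position: [0.5333, 0.0824, 0.2211]
ee_rot: [-1.194, 1.218, 1.194]
force: [0.5, 1.0, -1.1]
width: 0.44
```

Emit:
arm_command:
  motion:
    - [35,2,0,4,0,0,0]
    - [35,2,0,0,0,0,0]
    - [35,0,0,0,0,0,0]

```text
clock: 18.77
position: [0.5331, 0.0863, 0.2162]
ee_rot: [-1.194, 1.219, 1.194]
force: [-0.3, -0.8, 0.2]
width: 0.439
```

Emit:
arm_command:
  motion:
    - [35,1.5,0,0,0,0,0]
    - [35,0,0,0,0,0,0]

```text
clock: 19.02
position: [0.5331, 0.0861, 0.2148]
ee_rot: [-1.194, 1.219, 1.194]
force: [0.2, -0.6, -1.9]
width: 0.441
```

Emit:
arm_command:
  motion:
    - [35,1,0,0,0,0,0]
    - [35,0,0,0,0,0,0]

```text
clock: 19.27
position: [0.5333, 0.0861, 0.2143]
ee_rot: [-1.194, 1.218, 1.193]
force: [-1.3, 0.2, 4.2]
width: 0.441
```

Emit:
arm_command:
  motion:
    - [35,1,0,0,0,0,0]
    - [35,0,0,0,0,0,0]

```text
clock: 19.52
position: [0.5334, 0.086, 0.214]
ee_rot: [-1.194, 1.218, 1.193]
force: [-4.1, -1.0, 15.6]
width: 0.443
```

Emit:
arm_command:
  motion:
    - [35,-1.5,0,0,0,0,0]
    - [54,0,0,0,0,0,0]
    - [54,0,0,0,0,0,0]
    - [54,0,0,0,0,0,0]

```text
clock: 20.02
position: [0.5331, 0.0862, 0.2143]
ee_rot: [-1.194, 1.219, 1.194]
force: [-0.6, -0.4, -0.8]
width: 0.589
```

Emit:
arm_command:
  motion:
    - [54,-40,0,0,0,0,0]
    - [54,-60,0,0,0,0,0]
    - [54,-60,0,0,0,0,0]
    - [54,0,0,0,0,0,0]

```text
clock: 20.52
position: [0.5345, 0.086, 0.379]
ee_rot: [-1.196, 1.211, 1.189]
force: [-0.4, 0.5, -0.9]
width: 0.585
```

```bash
python3 - <<'E'
from h import *
s,d,P=wcloud();save(d['frame'],'w4.png')
k=(np.hypot(P[...,0]-.533,P[...,1]-.086)<.04)&(P[...,2]>.045)&(P[...,2]<.09)
q=P[k];t=q[q[:,2]>.06];print(len(q),'top',cv2.minEnclosingCircle((t[:,:2]*1000).astype(np.float32)),np.median(t[:,2]))
print([(np.round(r['point'],4).tolist(),round(r['p'],2)) for r in pinpoint('wrist','jar')][:3])
print('bay',[(np.round(r['point'],4).tolist(),round(r['p'],2)) for r in pinpoint('wrist','bay')][:3])
for n in ['low_pivot','knee_roller']:
    print(n,[(np.round(r['point'],4).tolist(),round(r['p'],2)) for r in pinpoint('wrist',n)][:3])
roller('')
E
```

```text
t 20.52 p [0.5345 0.086  0.379 ] rv [-1.1956  1.211   1.1894] F [-0.3893  0.4947 -0.9138] w 0.585
[[ 0.008  -0.9998  0.0208]
 [ 0.0027  0.0208  0.9998]
 [-1.     -0.0079  0.0029]]
2377 top ((529.559326171875, 86.36341094970703), 19.921810150146484) 0.06715583352760135
[([0.5289, 0.0863, 0.0067], 0.89)]
bay [([0.5719, 0.0896, 0.0044], 0.87), ([0.6642, 0.0189, 0.0825], 0.3)]
low_pivot [([0.5307, 0.0866, 0.0056], 0.3)]
knee_roller []
net []h.py:18: RuntimeWarning: Mean of empty slice.
  q=P[k]; print('roller cloud',len(q),q.mean(0),q.min(0),q.max(0)); return d,P
  ret = um.true_divide(
Traceback (most recent call last):
  File "h.py", line 18, in roller
    q=P[k]; print('roller cloud',len(q),q.mean(0),q.min(0),q.max(0)); return d,P
                                                  ~~~~~^^^
ValueError: zero-size array to reduction operation minimum which has no identity
```

View pics/w4.png

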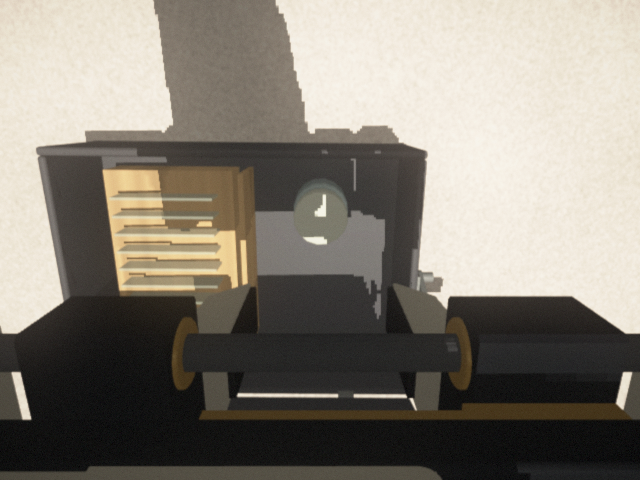

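Emit:
arm_command:
  motion:
    - [54,-55,0,0,0,0,0]
    - [54,-50,0,30,0,0,0]
    - [54,0,0,60,0,0,0]
    - [54,0,0,60,0,0,0]
    - [54,0,0,60,0,0,0]

```text
clock: 21.5
position: [0.5373, 0.298, 0.4787]
ee_rot: [-1.194, 1.22, 1.194]
force: [0.3, -0.1, 0.1]
width: 0.587
```

Emit:
arm_command:
  motion:
    - [54,0,0,0,10,0,0]
    - [54,0,0,0,10,0,0]
    - [54,0,0,0,10,0,0]
    - [54,0,0,0,10,0,0]
    - [54,0,0,0,10,0,0]

```text
clock: 22.12
position: [0.5375, 0.2963, 0.4784]
ee_rot: [-0.526, 1.508, 0.525]
force: [0.1, -0.4, 0.3]
width: 0.59
```

Emit:
arm_command:
  motion:
    - [40,0,0,0,10,0,0]
    - [40,0,0,0,10,0,0]
    - [40,0,0,0,10,0,0]
    - [40,0,0,0,10,0,0]
    - [40,0,0,0,0,0,0]

```text
clock: 22.75
position: [0.5374, 0.2965, 0.4785]
ee_rot: [0.014, 1.572, -0.017]
force: [0.5, -0.6, 0.0]
width: 0.434
```

Emit:
arm_command:
  motion:
    - [40,0,0,0,0,0,-10]
    - [40,0,0,0,0,0,-10]
    - [40,0,0,0,0,0,-10]
    - [40,0,0,0,0,0,-10]
    - [40,0,0,0,0,0,0]

```text
clock: 23.38
position: [0.5372, 0.2982, 0.4773]
ee_rot: [-0.538, 1.51, -0.559]
force: [-0.1, 1.1, -0.1]
width: 0.437
```

```bash
python3 - <<'E'
from h import *
s,d,P=wcloud();save(d['frame'],'w5.png');print(np.array(s['joints']))
for n in ['low_pivot','knee_roller']:
    print(n,[(np.round(r['point'],4).tolist(),round(r['p'],2)) for r in pinpoint('wrist',n)][:3])
d=get_image('top');P=cloud(d)
print([(np.round(r['point'],4).tolist(),round(r['p'],2)) for r in pinpoint('top','knee_roller')][:2])
k=(abs(P[...,0]-.62)<.03)&(P[...,1]>.178)&(P[...,1]<.222)&(P[...,2]>.09)&(P[...,2]<.2);print(k.sum(),P[k].mean(0) if k.any() else 0)
d=get_image('scene');print([(np.round(r['point'],4).tolist(),round(r['p'],2)) for r in pinpoint('scene','knee_roller')][:2])
E
```

```text
t 23.38 p [0.5372 0.2982 0.4773] rv [-0.5382  1.5097 -0.559 ] F [-0.1019  1.0708 -0.0693] w 0.437
[[-0.0131  0.009   0.9999]
 [-0.6443  0.7646 -0.0153]
 [-0.7647 -0.6444 -0.0042]]
[-1.2599  0.6469  0.9272  1.4176  0.1367  1.5936 -0.3972]
low_pivot [([0.6272, 0.1918, 0.1413], 0.23)]
knee_roller [([0.6259, 0.1954, 0.1443], 0.9)]
[([0.4836, 0.4054, 0.0003], 0.66), ([0.5841, 0.1983, 0.0571], 0.48)]
118 [0.6221 0.195  0.1463]
[([0.619, 0.1948, 0.1425], 0.51)]
```

Emit:
arm_command:
  motion:
    - [40,20,35,22,0,0,0]
    - [40,20,35,22,0,0,0]
    - [40,19,35,22,0,0,0]
    - [40,19,36,22,0,0,0]
    - [40,0,0,0,0,0,0]

```text
clock: 24.35
position: [0.6269, 0.3527, 0.3253]
ee_rot: [-0.534, 1.511, -0.562]
force: [0.2, -0.6, 0.3]
width: 0.435
```

```bash
python3 - <<'E'
from h import *
s,d,P=wcloud();save(d['frame'],'w6.png')
for n in ['low_pivot','knee_roller']:
    print(n,[(np.round(r['point'],4).tolist(),round(r['p'],2)) for r in pinpoint('wrist',n)][:3])
k=(abs(P[...,0]-.623)<.02)&(P[...,1]>.17)&(P[...,1]<.222)&(P[...,2]>.12)&(P[...,2]<.17);q=P[k];print(len(q))
for y in np.arange(.17,.22,.005):
    t=q[abs(q[:,1]-y)<.0025]
    if len(t):print(round(y,3),len(t),t[:,0].min(),t[:,0].max(),t[:,2].max(),t[t[:,2].argmax(),0])
E
```

```text
t 24.35 p [0.6269 0.3527 0.3253] rv [-0.534   1.5114 -0.5623] F [ 0.2279 -0.5828  0.2758] w 0.435
[[-0.0162  0.013   0.9998]
 [-0.6437  0.765  -0.0203]
 [-0.7651 -0.6439 -0.004 ]]
low_pivot []
knee_roller [([0.6295, 0.1944, 0.1437], 0.59)]
1441
0.17 1 0.6220951067270795 0.6220951067270795 0.1546280098336129 0.6220951067270795
0.175 25 0.6174098001679645 0.6317909224633985 0.15095599527085096 0.6257920267273518
0.18 101 0.6174599239967785 0.6324086721833865 0.1514513580979317 0.6246199590163497
0.185 105 0.6176900630761898 0.6329460984249186 0.15170464634726302 0.6264201450942941
0.19 112 0.6178161992202759 0.6328831523739441 0.1518555691142832 0.6253466563297404
0.195 120 0.6175225729821223 0.6333620614150156 0.1518122158991041 0.6248595851459389
0.2 132 0.6176141013720478 0.6332497794654308 0.15182595620910552 0.6248906826884703
0.205 129 0.6177735904053744 0.6337120483367782 0.15185512674219784 0.6254916755286706
0.21 188 0.6180179061155487 0.6336553484270289 0.1517701682074163 0.6266432712252689
0.215 528 0.6181837595309624 0.63358751922795 0.15199516847338487 0.6276898457749734
```

View pics/w6.png

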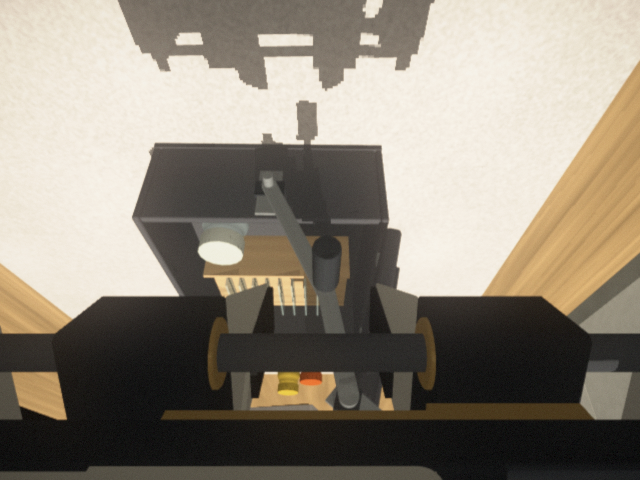

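```bash
python3 - <<'E'
from h import *
s,d,P=wcloud()
for v in range(176,194,3): print(v,[np.round(P[v,u],3).tolist() for u in (262,268,274)])
for v in (200,215,230): print([ (u,np.round(P[v,u],3).tolist()) for u in range(264,306,6)])
E
```

```text
t 24.5 p [0.6268 0.3515 0.3308] rv [-0.5297  1.5069 -0.5626] F [-0.2623 -0.2003  0.9616] w 0.432
[[-0.0125  0.0173  0.9998]
 [-0.6421  0.7663 -0.0213]
 [-0.7665 -0.6422  0.0015]]
176 [[0.579, 0.169, 0.056], [0.584, 0.17, 0.058], [0.587, 0.165, 0.054]]
179 [[0.578, 0.164, 0.055], [0.583, 0.167, 0.058], [0.588, 0.165, 0.056]]
182 [[0.579, 0.165, 0.059], [0.583, 0.164, 0.059], [0.588, 0.165, 0.059]]
185 [[0.578, 0.16, 0.058], [0.583, 0.164, 0.061], [0.588, 0.165, 0.062]]
188 [[0.578, 0.16, 0.061], [0.584, 0.165, 0.065], [0.588, 0.166, 0.066]]
191 [[0.578, 0.159, 0.062], [0.584, 0.164, 0.067], [0.588, 0.165, 0.068]]
[(264, [0.58, 0.158, 0.071]), (270, [0.585, 0.162, 0.074]), (276, [0.59, 0.166, 0.077]), (282, [0.595, 0.165, 0.077]), (288, [0.598, 0.155, 0.069]), (294, [0.602, 0.156, 0.07]), (300, [0.607, 0.156, 0.07])]
[(264, [0.58, 0.152, 0.08]), (270, [0.585, 0.153, 0.081]), (276, [0.589, 0.153, 0.081]), (282, [0.595, 0.164, 0.09]), (288, [0.599, 0.164, 0.09]), (294, [0.604, 0.163, 0.089]), (300, [0.607, 0.152, 0.081])]
[(264, [0.558, 0.031, 0.007]), (270, [0.564, 0.03, 0.007]), (276, [0.571, 0.032, 0.008]), (282, [0.577, 0.03, 0.006]), (288, [0.6, 0.165, 0.103]), (294, [0.604, 0.165, 0.104]), (300, [0.608, 0.164, 0.103])]
```

Emit:
arm_command:
  motion:
    - [40,40,2,2,0,0,0]
    - [40,40,0,0,0,0,0]
    - [40,0,0,0,0,0,0]
    - [40,0,0,0,0,0,0]

```text
clock: 25.05
position: [0.6278, 0.303, 0.2685]
ee_rot: [-0.53, 1.506, -0.561]
force: [0.3, 0.6, 0.6]
width: 0.433
```

```bash
python3 - <<'E'
from h import *
s,d,P=wcloud();save(d['frame'],'w7.png')
T=np.array(d['tool_from_camera']);Rw=R.from_rotvec(s['ee_rot']);Q=Rw.inv().apply((P-np.array(s['position'])).reshape(-1,3)).reshape(P.shape)
k=(abs(P[...,0]-.6255)<.016)&(P[...,1]>.19)&(P[...,1]<.222)&(P[...,2]>.12)&(P[...,2]<.17);q=P[k];print(len(q))
t=Q[k];print('tool',t.min(0),t.max(0),np.median(t,0)); print(q.min(0),q.max(0))
E
```

```text
t 25.05 p [0.6278 0.303  0.2685] rv [-0.5298  1.5063 -0.5608] F [0.2856 0.5651 0.5591] w 0.433
[[-0.0113  0.0165  0.9998]
 [-0.6413  0.767  -0.0199]
 [-0.7672 -0.6414  0.0019]]
1782
tool [ 0.1467 -0.0063 -0.0084] [0.1673 0.0163 0.0077] [ 0.1529  0.0099 -0.0003]
[0.6176 0.1911 0.1352] [0.6339 0.2151 0.1516]
```

View pics/w7.png

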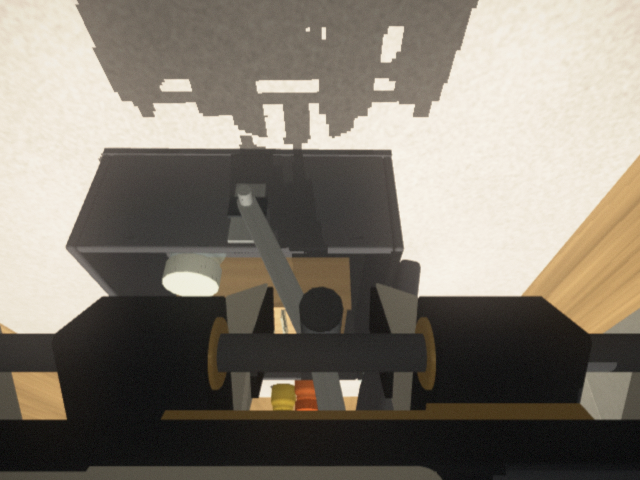

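Emit:
arm_command:
  motion:
    - [40,2,1.8,0,0,0,0]
    - [8,0,0,0,0,0,0]
    - [8,0,0,0,0,0,0]
    - [8,0,0,0,0,0,0]
    - [8,0,0,0,0,0,0]
  newtons: 8

```text
clock: 25.72
position: [0.6277, 0.3025, 0.2639]
ee_rot: [-0.531, 1.508, -0.562]
force: [0.2, 0.9, 0.5]
width: 0.17
```

Emit:
arm_command:
  motion:
    - [8,-1.6,-1.4,-4.8,0,0,0]
    - [8,0,0,0,0,0,0]

```text
clock: 25.98
position: [0.6225, 0.3026, 0.2662]
ee_rot: [-0.531, 1.508, -0.562]
force: [0.9, 0.5, 0.6]
width: 0.171
```

Emit:
arm_command:
  motion:
    - [8,-1,-0.9,-3.7,0,0,0]
    - [8,0,0,0,0,0,0]

```text
clock: 26.22
position: [0.6189, 0.3026, 0.2675]
ee_rot: [-0.531, 1.508, -0.562]
force: [-0.1, 1.4, 0.4]
width: 0.172
```

Emit:
arm_command:
  motion:
    - [8,-1.4,-1.2,-5.7,0,0,0]
    - [8,0,0,0,0,0,0]

```text
clock: 26.48
position: [0.6131, 0.3028, 0.2694]
ee_rot: [-0.531, 1.508, -0.562]
force: [0.8, 1.6, 1.0]
width: 0.17
```

Emit:
arm_command:
  motion:
    - [8,-1.4,-1.2,-7.7,0,0,0]
    - [8,0,0,0,0,0,0]

```text
clock: 26.72
position: [0.6053, 0.303, 0.2713]
ee_rot: [-0.531, 1.508, -0.562]
force: [1.0, 3.3, 3.4]
width: 0.169
```

```bash
python3 - <<'E'
from h import *
s,d,P=wcloud();save(d['frame'],'w8.png')
d=get_image('scene')
for n in ['pull','lid_hinge']: print([(np.round(r['point'],4).tolist(),round(r['p'],2)) for r in pinpoint('scene',n)][:2])
E
```

```text
t 26.73 p [0.6053 0.303  0.2713] rv [-0.5314  1.5079 -0.5618] F [1.0162 3.3459 3.4305] w 0.169
[[-0.0131  0.0154  0.9998]
 [-0.6425  0.766  -0.0202]
 [-0.7662 -0.6426 -0.0001]]
[([0.6168, 0.0271, 0.303], 0.93)]
[([0.667, 0.0219, 0.0872], 0.86)]
```

Emit:
arm_command:
  motion:
    - [8,-1.5,-1.3,-9.8,0,0,0]
    - [8,-0.4,-0.3,-9.9,0,0,0]
    - [8,0,0,0,0,0,0]

```text
clock: 27.3
position: [0.5853, 0.3036, 0.2733]
ee_rot: [-0.532, 1.509, -0.562]
force: [-0.8, 5.2, 3.1]
width: 0.17
```

Emit:
arm_command:
  motion:
    - [8,0.4,0.3,-9.9,0,0,0]
    - [8,0,0,0,0,0,0]

```text
clock: 27.55
position: [0.5757, 0.3038, 0.2728]
ee_rot: [-0.531, 1.509, -0.562]
force: [-0.8, 7.0, 3.7]
width: 0.17
```

Emit:
arm_command:
  motion:
    - [8,-0.2,1.6,-9.8,0,0,0]
    - [8,1.9,1.6,-9.6,0,0,0]
    - [8,0,0,0,0,0,0]
  newtons: 12

```text
clock: 27.92
position: [0.5556, 0.3048, 0.2687]
ee_rot: [-0.532, 1.51, -0.563]
force: [-1.1, -0.2, -4.6]
width: 0.166
```

```bash
python3 - <<'E'
from h import *
s,d,P=wcloud();save(d['frame'],'w9.png')
d=get_image('scene')
for n in ['pull','knee_roller']: print([(np.round(r['point'],4).tolist(),round(r['p'],2)) for r in pinpoint('scene',n)][:2])
d=get_image('top');print([(np.round(r['point'],4).tolist(),round(r['p'],2)) for r in pinpoint('top','pull')][:2])
E
```

```text
t 27.93 p [0.5556 0.3048 0.2687] rv [-0.5324  1.5102 -0.5632] F [-1.1404 -0.177  -4.6086] w 0.166
[[-0.0155  0.0148  0.9998]
 [-0.6434  0.7652 -0.0213]
 [-0.7653 -0.6436 -0.0023]]
[([0.5583, 0.0276, 0.278], 0.75)]
[]
[([0.5568, 0.0264, 0.2772], 0.61)]
```

View pics/w9.png

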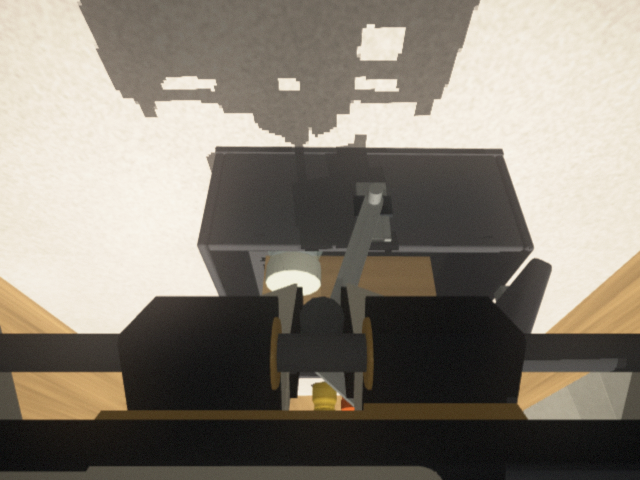

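Emit:
arm_command:
  motion:
    - [8,2.8,2.2,-9.3,0,0,0]
    - [8,3.3,2.8,-8.9,0,0,0]
    - [8,0,0,0,0,0,0]
  newtons: 20

```text
clock: 28.6
position: [0.5373, 0.3054, 0.2609]
ee_rot: [-0.533, 1.509, -0.562]
force: [-1.1, -1.5, -4.8]
width: 0.17
```

Emit:
arm_command:
  motion:
    - [8,4,3.3,-8.4,0,0,0]
    - [8,4.6,3.9,-7.9,0,0,0]
    - [8,0,0,0,0,0,0]

```text
clock: 28.98
position: [0.5212, 0.3059, 0.2496]
ee_rot: [-0.533, 1.509, -0.562]
force: [-3.4, 0.1, -2.8]
width: 0.168
```

Emit:
arm_command:
  motion:
    - [8,5.1,4.3,-7.2,0,0,0]
    - [8,5.7,4.8,-6.5,0,0,0]
    - [8,0,0,0,0,0,0]
  newtons: 25

```text
clock: 29.35
position: [0.5076, 0.3062, 0.2353]
ee_rot: [-0.533, 1.509, -0.562]
force: [-4.3, 1.0, -2.0]
width: 0.169
```

Emit:
arm_command:
  motion:
    - [8,6.1,5.1,-5.8,0,0,0]
    - [8,6.6,5.5,-4.9,0,0,0]
    - [8,0,0,0,0,0,0]

```text
clock: 29.72
position: [0.4972, 0.3064, 0.219]
ee_rot: [-0.532, 1.509, -0.562]
force: [-5.9, 2.3, -3.2]
width: 0.17
```

Emit:
arm_command:
  motion:
    - [8,6.9,5.8,-5,0,0,0]
    - [8,7.2,6,-3.3,0,0,0]
    - [8,0,0,0,0,0,0]

```text
clock: 30.1
position: [0.4897, 0.3065, 0.2008]
ee_rot: [-0.532, 1.507, -0.562]
force: [-1.8, 1.8, -5.8]
width: 0.167
```

```bash
python3 - <<'E'
from h import *
st()
for c in ('scene','top'):
    d=get_image(c);
    for n in ['pull','knee_roller','low_pivot','lid_hinge']: print(c,n,[(np.round(r['point'],4).tolist(),round(r['p'],2)) for r in pinpoint(c,n)][:2])
E
```

```text
t 30.1 p [0.4897 0.3065 0.2008] rv [-0.532   1.5073 -0.5616] F [-1.7523  1.7657 -5.8054] w 0.167
[[-0.0124  0.0152  0.9998]
 [-0.6427  0.7659 -0.0196]
 [-0.766  -0.6428  0.0003]]
scene pull [([0.4485, 0.0318, 0.1341], 0.7)]
scene knee_roller []
scene low_pivot []
scene lid_hinge [([0.6678, 0.0235, 0.0847], 0.56), ([0.3173, -0.3267, -0.0006], 0.22)]
top pull [([0.4521, 0.0286, 0.1382], 0.74), ([0.4828, 0.1943, 0.0815], 0.37)]
top knee_roller [([0.4822, 0.1963, 0.0815], 0.59)]
top low_pivot [([0.5859, 0.1973, 0.057], 0.72)]
top lid_hinge [([0.6711, 0.0229, 0.0817], 0.59)]
```

Emit:
arm_command:
  motion:
    - [8,7.4,6.2,-2.2,0,0,0]
    - [8,0,0,0,0,0,0]

```text
clock: 30.85
position: [0.4874, 0.3065, 0.1909]
ee_rot: [-0.532, 1.507, -0.562]
force: [2.1, 2.4, -6.8]
width: 0.164
```

Emit:
arm_command:
  motion:
    - [8,4.6,3.9,-0.8,0,0,0]
    - [8,0,0,0,0,0,0]

```text
clock: 31.1
position: [0.4866, 0.3065, 0.1853]
ee_rot: [-0.532, 1.508, -0.562]
force: [1.3, 2.3, -6.4]
width: 0.17
```

```bash
python3 - <<'E'
from h import *
st()
for c in ('scene','top'):
    d=get_image(c);
    for n in ['pull','knee_roller']: print(c,n,[(np.round(r['point'],4).tolist(),round(r['p'],2)) for r in pinpoint(c,n)][:2])
    P=cloud(d);k=(abs(P[...,0]-.447)<.012)&(abs(P[...,1]-.03)<.012)&(P[...,2]>.06)&(P[...,2]<.2);print(P[k].max(0) if k.any() else 0)
E
```

```text
t 31.1 p [0.4866 0.3065 0.1853] rv [-0.5317  1.5077 -0.562 ] F [ 1.3299  2.3065 -6.3513] w 0.17
[[-0.0129  0.0155  0.9998]
 [-0.6428  0.7658 -0.0201]
 [-0.766  -0.6429  0.0001]]
scene pull [([0.4465, 0.0312, 0.0999], 0.67)]
scene knee_roller []
[0.4577 0.0412 0.113 ]
top pull [([0.4462, 0.0304, 0.1046], 0.79)]
top knee_roller [([0.4806, 0.1973, 0.0682], 0.5)]
[0.4587 0.0419 0.1127]
```

Emit:
arm_command:
  motion:
    - [8,2.3,1.9,-0.1,0,0,0]
    - [8,2.3,1.9,0,0,0,0]
    - [8,0,0,0,0,0,0]

```text
clock: 31.78
position: [0.4863, 0.3064, 0.1794]
ee_rot: [-0.532, 1.508, -0.562]
force: [0.1, 2.9, -7.2]
width: 0.166
```

Emit:
arm_command:
  motion:
    - [8,1.2,1,0,0,0,0]
    - [8,0,0,0,0,0,0]

```text
clock: 32.02
position: [0.4863, 0.3064, 0.1783]
ee_rot: [-0.531, 1.508, -0.563]
force: [-0.6, 3.8, -2.4]
width: 0.17
```

```bash
python3 - <<'E'
from h import *
st()
for c in ('scene','top'):
    d=get_image(c);
    for n in ['pull','knee_roller']: print(c,n,[(np.round(r['point'],4).tolist(),round(r['p'],2)) for r in pinpoint(c,n)][:2])
    P=cloud(d);k=(abs(P[...,0]-.447)<.012)&(abs(P[...,1]-.03)<.012)&(P[...,2]>.06)&(P[...,2]<.2);print(P[k].max(0) if k.any() else 0)
E
```

```text
t 32.02 p [0.4863 0.3064 0.1783] rv [-0.5315  1.5082 -0.5625] F [-0.6204  3.8428 -2.4403] w 0.17
[[-0.0136  0.0157  0.9998]
 [-0.6428  0.7657 -0.0208]
 [-0.7659 -0.643  -0.0003]]
scene pull [([0.4435, 0.0319, 0.0898], 0.57)]
scene knee_roller [([0.5757, 0.0241, -0.0035], 0.72)]
[0.4589 0.0418 0.0973]
top pull [([0.4456, 0.0272, 0.0857], 0.87), ([0.4821, 0.1958, 0.0569], 0.44)]
top knee_roller [([0.4791, 0.1967, 0.0555], 0.57), ([0.3129, -0.327, -0.0049], 0.55)]
[0.4588 0.0419 0.0978]
```

Emit:
arm_command:
  motion:
    - [8,0.5,0.5,0,0,0,0]
    - [36,0,0,0,0,0,0]
    - [36,0,0,0,0,0,0]
    - [36,0,0,0,0,0,0]

```text
clock: 32.83
position: [0.4867, 0.306, 0.1777]
ee_rot: [-0.531, 1.508, -0.563]
force: [-1.6, -0.2, 0.1]
width: 0.383
```

Emit:
arm_command:
  motion:
    - [36,-30,0,0,0,0,0]
    - [36,-60,0,0,0,0,0]
    - [36,-60,0,0,0,0,0]
    - [36,0,0,0,0,0,0]
    - [36,0,0,0,0,0,0]

```text
clock: 33.45
position: [0.4884, 0.4022, 0.292]
ee_rot: [-0.531, 1.508, -0.563]
force: [-0.5, -0.1, -1.1]
width: 0.391
```

```bash
python3 - <<'E'
from h import *
st()
for c in ('scene','top'):
    d=get_image(c);save(d['frame'],c+'9.png')
    for n in ['pull','knee_roller','low_pivot','ruler','forceps','dish','wash_bottle']:
        f=pinpoint if n in('pull','knee_roller','low_pivot') else search_frame
        print(c,n,[(np.round(r['point'],4).tolist(),round(r['p'],2)) for r in f(c,n)][:2])
    P=cloud(d);k=(abs(P[...,0]-.447)<.012)&(abs(P[...,1]-.03)<.012)&(P[...,2]>.06)&(P[...,2]<.2);print(P[k].max(0))
    if c=='top':
        for x in (.5,.57,.64): print(x,np.nanmedian(P[(abs(P[...,0]-x)<.01)&(abs(P[...,1]-.025)<.1)][:,2]))
E
```

```text
t 33.45 p [0.4884 0.4022 0.292 ] rv [-0.5315  1.5083 -0.5631] F [-0.5452 -0.0923 -1.1083] w 0.391
[[-0.0138  0.016   0.9998]
 [-0.6431  0.7655 -0.0212]
 [-0.7657 -0.6433 -0.0003]]
scene pull [([0.5728, 0.0223, -0.003], 0.69), ([0.4448, 0.0354, 0.0918], 0.62)]
scene knee_roller [([0.4765, 0.1975, 0.0565], 0.37)]
scene low_pivot [([0.4475, 0.0331, 0.0884], 0.7), ([0.7151, -0.3338, -0.0048], 0.56)]
scene ruler [([0.5095, 0.4052, 0.0001], 0.64)]
scene forceps [([0.3169, -0.3252, 0.007], 0.56), ([0.5901, 0.0111, 0.0984], 0.5)]
scene dish [([0.7109, -0.3311, 0.0054], 0.67)]
scene wash_bottle [([0.6981, 0.4846, 0.0815], 0.77), ([0.6188, -0.009, 0.092], 0.46)]
[0.4588 0.0419 0.0982]
top pull [([0.4441, 0.0298, 0.0888], 0.78)]
top knee_roller [([0.4823, 0.2008, 0.0582], 0.82)]
top low_pivot [([0.5853, 0.199, 0.0547], 0.66), ([0.4841, 0.4057, 0.0015], 0.2)]
top ruler [([0.4064, 0.4044, 0.0057], 0.87)]
top forceps [([0.3025, -0.3305, 0.0056], 0.92)]
top dish [([0.7196, -0.3317, 0.0083], 0.9)]
top wash_bottle [([0.6828, 0.4862, 0.1096], 0.66)]
[0.4589 0.0419 0.0974]
0.5 0.09564480108636375
0.57 0.0965347513972209
0.64 0.09607986620218201
```

View pics/top9.png

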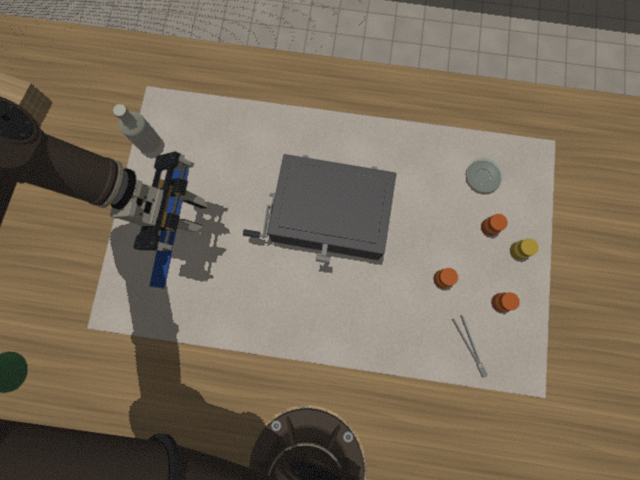

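The lid is flat and shut, and the brace is folded with its roller at pixel (252,233). The bystanders are where they were, and the gripper is clear near (165,205).

```bash
python3 -c "
from cell import arm
print(arm.sign_off())"
```

```text
the job is handed in; nothing more can be done
None
```

The job is done and handed in at about 34 s of the 72 s; `sign_off` gave no verdict.

- **Raising the lid:** I raised it by its pull with a light grip, to about 1.38 rad. There the brace went past straight at about 4 N. I let the lid back a few mm until the brace took the load and let go; the lid stood up on its own.
- **Placing the jar:** I stood the white-capped jar upright in the bay, about 42 mm in front of the bay's centre. Just after release, the wrist camera showed the top of its cap at about 67 mm. That matches the jar standing on the 6 mm floor. It was not visible after the lid closed.
- **Closing the lid:** I pinched the knee roller, took it over the top of its circle and lowered it in small steps until the load fell away.

**Last checks:**
- **Lid:** it lies flat at 96 mm, and the pull's top is at 97.5–98 mm, as at the start.
- **Brace:** the roller is level with the low pivot, so it is folded. The low pivot read about 4 mm further in x than at the start in the top camera, which is within the detector's error. Its height matched, so there is no sign that the bracket slid.
- **Bystanders:** forceps, dish and wash bottle read within a few mm of their starting places. The ruler disagreed: the top camera put it about 70 mm off in x because the gripper hid part of it. The scene camera had it within 2 mm, and the picture shows it in place.
- **Gripper:** it is clear of everything.

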